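# Set the rotary work rest to the red line and lock it

## Task

On the blue rotary work rest, push the steel post round until the white index mark on the dark dial plate lines up with the red line on the scale ring (not the yellow one), then push the green-knobbed lock lever fully over to its other side. Only push: nothing is to be picked up. The little turned wooden piece must stay standing in the middle of the plate, and the other things on the bench stay where they are.

Things in the scene. Friction and masses are not known exactly. Their poses are not given: they have to be found in the camera images.
- rest: Rotary work rest bolted to the bench: round blue cast base 230 mm in diameter with an aluminium scale ring on top (top 26 mm above the bench, outer radius 112 mm, black ticks every 10 degrees). It carries a round dark steel dial plate, radius 85 mm, top 36 mm above the bench, which turns about the vertical axis through this origin. Origin: on the bench, on the dial's axis. Its x axis (level) points from the dial's axis to the lock lever, its z axis up. Fixed.
- dial (a joint): Angle of the dial plate about the vertical, rad, growing counter-clockwise seen from above; at 0 the white index mark points along the rest's x axis, towards the lock lever. Range -2.6 to 2.6, no spring; friction (0.16 N m, about 2.5 N at the post) holds it where it is left.
- index_end (a point): Outer end of the white index mark (a radial line 6 mm wide) on the dial plate: 84 mm from the dial's axis, on the plate's top face. It turns with the plate.
- post_top (a point): Top of the upright steel post fixed in the dial plate, by which the plate is pushed round: 16 mm in diameter (a 26 mm collar in its lowest 4 mm), 44 mm tall, its top 80 mm above the bench, 68 mm from the dial's axis, exactly opposite the index mark. This point is the centre of its top face.
- red_line: The red target line lying on the scale ring, 7 mm wide, 24 mm long, radial, 1.5 mm thick. Its origin is the line's centre, 98.5 mm from the dial's axis, at the rest's +y or -y side (they vary). Its y axis runs along the line, its x axis across it. Fixed.
- yellow_line: A yellow line like the red one, on the opposite side of the scale ring; not the one to use. Fixed.
- lock (a joint): Angle of the lock lever, rad. 0: leaning 0.5 rad to the rest's -y side (unlocked); 1.0: leaning 0.5 rad to the rest's +y side (fully over, locked). It stays where it is left; about 1 N at the knob moves it.
- lock_tip (a point): Centre of the lever's green ball knob, 26 mm in diameter, 80 mm from the lever's pivot on a 10 mm steel rod. It starts on the rest's -y side and swings in an upright plane along the rest's y axis, about 104 mm above the bench at either end and 114 mm at the top of the swing.
- lock_pivot (a point): Pivot of the lock lever, 145 mm from the dial's axis along the rest's x axis, 34 mm above the bench. A dark steel block (50 mm along the rest's x, 70 mm along its y, top 37 mm above the bench) surrounds it.
- blank_mid (a point): Centre (half-way up) of the turned wooden piece, 45 mm tall and at most 36 mm in diameter, standing loose on the middle of the dial plate; it turns with the plate and must not be tipped, shifted or lifted.
- glue: White glue bottle with orange cap, 52 mm in diameter, 130 mm tall; origin under its centre. Bystander.
- offcut: Light wooden offcut, 75 x 45 x 30 mm; origin under its centre. Bystander.
- hammer: Hammer lying on the bench along its x axis, handle to -x. Bystander.
- driver: Screwdriver lying on the bench along its x axis, handle to -x. Bystander.
- mug: White ceramic cup, 76 mm in diameter, 85 mm tall; origin under its centre. Bystander.
- dowels: Short dark dowel standing on end, 28 mm in diameter, 70 mm tall; origin under its centre. Bystander.
Things that resemble listed ones, but are neither listed nor needed, are in the scene too. Leave any purple or turquoise look-alike of the part that bears blank_mid alone.

How it is judged:
By the outcome, as a careful person would: the job done as asked, in the order asked, and still so for the second after the job is handed in, with the robot touching nothing.
It also fails if it takes over 51 s, if anything falls off the work surface, if the arm or the gripper's body presses on something with over 40 N, if the wrist force passes 120 N, or if a joint passes its speed limit or range.

## Robot

A 6-joint arm with a two-finger parallel gripper is mounted at the origin on the work surface. World frame = base frame: x ahead of the robot, y to its left, z up, the work surface at z = 0. Lengths are in mm, angles in degrees, forces in N, time in s.
With the tool pointing down it reaches from about 275 to 850 mm from the base axis. Payload 5.2 kg.
Tool frame: the origin (TCP) lies midway between the tips of the shut fingers; the grasp point (between the pads) lies 19 mm behind it (manip.tcp_to_grasp is the distance from the TCP to the grasp point, in mm); y points along the fingers, z is the direction in which the jaws open and shut, and the axes are right-handed (so a half turn about y gives the same grasp; the last joint's range is limited). The gripper opens to 85 mm and grips with 20 to 120 N. Pads are 22 mm wide; open, the fingers measure 114 mm over their backs; the gripper's body (76 mm by 85 mm) begins 54 mm behind the grasp point. The pads swing forward as they close: fully open they stand 13 mm farther back than shut.
Start: joints at [-78.14, 14.817, 87.949, -0, 77.235, -11.62], TCP at [219.155, -504.456, 231.31] pointing down, gripper open.
Joint ranges: [-179.93, 179.93], [-52.35, 119.4], [10.71, 147.94], [-69.91, 249.91], [12.55, 155.21], [-178.61, 178.61]. Speed limits (degrees/s): [147.25, 147.25, 180, 180, 180, 180].

## Interface

Orientations are given as [roll, pitch, yaw] about the fixed x, y, z axes, in that order (R = Rz(yaw) Ry(pitch) Rx(roll)).
In Python, from rig import manip, viewer, ticket gives the robot as it stands.
- The arm moves only by the shell command python3 -m jog 'ROWS' [FORCE]. ROWS is JSON, a list of rows, each a list of 7 numbers: the opening, from -1 (shut) to 1 (fully open), then the shift along the world's x, y, z in mm, then the turn, a rotation vector about the world's x, y, z in rad. In form: [[grip, tx, ty, tz, rx, ry, rz], ...]. A call has exactly 10 rows; each row shifts and turns the commanded pose from where the row before left it; what a row does not reach is not made up. A row lasts 1/8 s, in which the tool goes at most 62.5 mm and 10.7 degrees, less where a joint would pass 70% of its speed; a pose out of reach is approached as far as the arm can. A call with a gripper value outside its range is refused whole. The fingers move at their own pace and stop on an object; FORCE is the grip in N (left out, the last holds). Time passes only in rows, so rows that do not move let the fingers close, or fill a call up. It gives the time, the measured TCP pose, the force and the opening at its end, in the units of the state.
- manip.read_state(): the state, without advancing time (a new reading comes with each control period).
- viewer.camera(name): name is "scene" or "top" or "wrist"; returns a dict with "color" (384x512x3 uint8, red, green, blue), "mtx" (3x3 intrinsics, pixels), "rvec" (rotation vector, rad) and "tvec" (3), from world to camera coordinates, as OpenCV has them. Camera axes: x right, y down, z forward; pixel columns grow to the right and rows downward; lengths in mm; the calibration is good to about 2 mm. A picture is of the moment at which its call begins. There is no depth.
- ticket.hand_in(): hands the job in, once; it reports no verdict.
The state is a dict: "clock": time; "joint_pos": joint angles; "joint_vel": joint speeds; "effort": joint torques, N m; "eef_pos": TCP position; "orientation": TCP orientation; "ft_force": force on the tool from outside, world axes, zero at the start; "ft_torque": the same for the moment, N m; "width": opening from 0.0 (shut) to 1.0 (fully open).
Only numpy, scipy, OpenCV 4.12 (cv2) and the standard library are available. Lean on these libraries where they do the work, as an engineer would, in place of code of your own. Each camera call takes 0.05 s, during which the arm holds its last target.

## Working session

There is one attempt and no reset: what is moved stays moved. The work goes in short steps, Python scripts to look and compute and a shell command to move; the robot and the scene stay as the last step left them, time stands still between calls to the robot, and variables do not carry over. Pictures are saved under pics/ and viewed, and the job is handed in when it is done.

```bash
mkdir -p pics
cat > h.py <<'E'
import cv2,numpy as np
from rig import manip,viewer,ticket
def cam(n,f=None):
    c=viewer.camera(n)
    if f: cv2.imwrite('pics/'+f,c['color'][:,:,::-1])
    return c
def ray(c,u,v,z):
    K=np.array(c['mtx']);R,_=cv2.Rodrigues(np.array(c['rvec'],float));t=np.array(c['tvec'],float).ravel()
    d=R.T@np.linalg.inv(K)@[u,v,1];o=-R.T@t
    return o+d*(z-o[2])/d[2]
def proj(c,p):
    return cv2.projectPoints(np.array(p,float).reshape(-1,3),np.array(c['rvec'],float),np.array(c['tvec'],float),np.array(c['mtx']),None)[0].reshape(-1,2)
def crop(c,x0,y0,x1,y1,f,s=4):
    cv2.imwrite('pics/'+f,cv2.resize(c['color'][y0:y1,x0:x1,::-1],None,fx=s,fy=s,interpolation=cv2.INTER_CUBIC))
E
python3 - <<'E'
from h import *
import pickle
s=manip.read_state();print(s)
a={n:cam(n,n+'0.png') for n in('scene','top')}
pickle.dump(a,open('c0.pkl','wb'))
E
```

```text
{'clock': 0.0, 'joint_pos': array([-7.81386667e+01,  1.48586195e+01,  8.80121442e+01,  4.75813148e-04,
        7.72363540e+01, -1.16187667e+01]), 'joint_vel': array([-0.00450011, -0.11465971,  0.00022044,  0.00190546, -0.01469327,
        0.03498661]), 'effort': array([-4.49713061e-04, -4.46035659e+01, -2.90564811e+01, -5.81491040e-04,
        1.18303570e-02,  1.17673647e-06]), 'eef_pos': array([ 219.0536911 , -503.90029055,  230.47325631]), 'orientation': array([-9.01048294e+01,  2.20277127e-02, -1.56520026e+02]), 'ft_force': array([-0.09917538, -0.79296197, -0.58931722]), 'ft_torque': array([ 0.01553712, -0.03122237,  0.01463739]), 'width': 1.0019327766435626}
```

```bash
ls; ls pics
```

```text
c0.pkl
h.py
pics
scene0.png
top0.png
```

View pics/scene0.png

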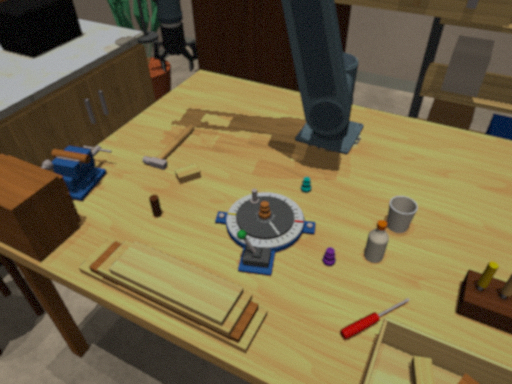

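View pics/top0.png

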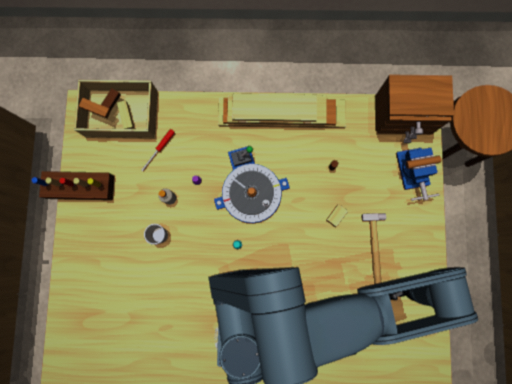

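Run:
```python
from h import *
import pickle
a=pickle.load(open('c0.pkl','rb'))
crop(a['top'],205,135,300,230,'t1.png',6)
crop(a['scene'],205,175,325,280,'s1.png',5)
```

```text
(no output)
```

View pics/t1.png

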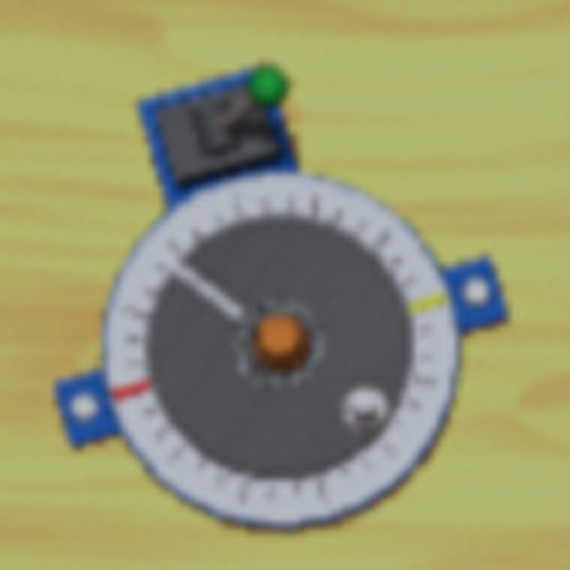

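View pics/s1.png

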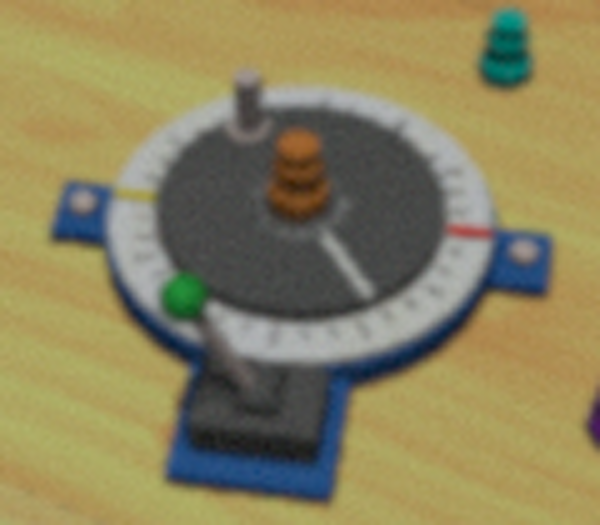

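```bash
cat > meas.py <<'E'
from h import *
def rep(c,pts,x0,y0,s,red,):
    P={k:ray(c,(x+.5)/s-.5+x0,(y+.5)/s-.5+y0,z)[:2] for k,(x,y,z) in pts.items()}
    C=(P['red']+P['yel'])/2
    print('C',C)
    for k,p in P.items():
        d=p-C;print(k,p.round(1),'r',np.hypot(*d).round(1),'ang',np.degrees(np.arctan2(d[1],d[0])).round(1))
if __name__=='__main__':
    import pickle
    a=pickle.load(open('c0.pkl','rb'))
    print('top')
    rep(a['top'],dict(red=(132,391,27),yel=(428,303,27),idx=(178,265,36),post=(363,402,80),knob=(268,84,104),wood=(281,335,81)),205,135,6,1)
    print('scene')
    rep(a['scene'],dict(red=(470,232,27),yel=(137,195,27),idx=(371,295,36),post=(247,77,80),knob=(184,297,104),wood=(299,138,81)),205,175,5,1)
E
python3 meas.py
```

```text
top
C [536.09881332  -6.89907465]
red [506.2  86.6] r 98.1 ang 107.7
yel [ 566.  -100.4] r 98.1 ang -72.3
idx [586.3  58.9] r 82.8 ang 52.7
post [495.2 -60.7] r 67.6 ang -127.3
knob [687.7   1. ] r 151.8 ang 3.0
wood [535.6  -9.6] r 2.7 ang -100.5
scene
C [534.94857708  -7.87534968]
red [505.3  85.6] r 98.1 ang 107.6
yel [ 564.6 -101.4] r 98.1 ang -72.4
idx [582.8  58.4] r 81.8 ang 54.2
post [495.4 -63.2] r 68.0 ang -125.5
knob [683.9  -1.4] r 149.1 ang 2.5
wood [529.8 -12.2] r 6.7 ang -140.1
```

```bash
python3 -m jog '[[-1,25,46,0,0,0,-0.105],[-1,25,46,0,0,0,-0.105],[-1,25,46,0,0,0,-0.105],[-1,25,46,0,0,0,-0.105],[-1,25,46,0,0,0,-0.105],[-1,25,46,0,0,0,-0.105],[-1,25,46,0,0,0,-0.105],[-1,25,46,0,0,0,-0.105],[-1,25,46,0,0,0,-0.105],[-1,23,49,0,0,0,-0.105]]'
```

```text
clock: 1.35
eef_pos: [467.6, -39.9, 231.1]
orientation: [-90.0, -0.0, 143.1]
ft_force: [0.4, -0.5, -0.6]
width: -0.003
```

```bash
python3 -m jog '[[-1,0,0,-20,0,0,0],[-1,0,0,-25,0,0,0],[-1,0,0,-25,0,0,0],[-1,0,0,-25,0,0,0],[-1,0,0,-20,0,0,0],[-1,0,0,-15,0,0,0],[-1,0,0,0,0,0,0],[-1,0,0,0,0,0,0],[-1,0,0,0,0,0,0],[-1,0,0,0,0,0,0]]'
python3 - <<'E'
from h import *
c=cam('scene','s2.png');crop(c,195,120,335,280,'s2c.png',4)
c=cam('wrist','w2.png')
E
```

```text
clock: 2.6
eef_pos: [467.5, -41.6, 101.9]
orientation: [-90.0, 0.1, 143.3]
ft_force: [0.6, 0.3, -0.2]
width: -0.004
```

View pics/s2c.png

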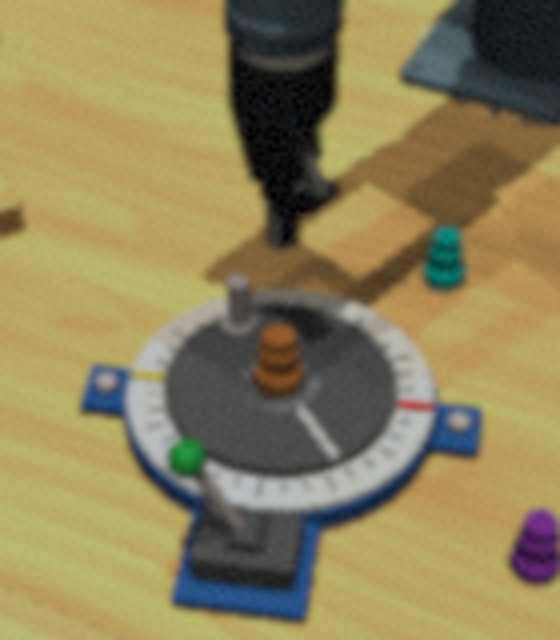

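View pics/w2.png

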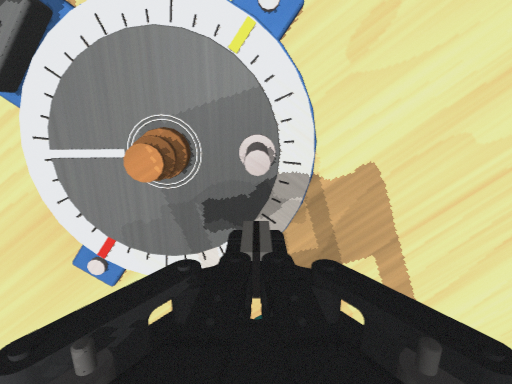

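Run:
```python
from h import *
from meas import rep
c=cam('wrist')
rep(c,dict(red=(106,248,27.5),yel=(242,36,27.5),idx=(51,154,36),post=(257,162,80),idx_in=(120,153,36)),0,0,1,1)
```

```text
C [536.60731048  -7.84665758]
red [506.7  86.7] r 99.2 ang 107.6
yel [ 566.5 -102.4] r 99.2 ang -72.4
idx [586.2  58.5] r 82.8 ang 53.2
post [497.9 -64.1] r 68.3 ang -124.5
idx_in [556.5  17.3] r 32.0 ang 51.7
```

```bash
python3 -m jog '[[-1,0,0,-15,0,0,0],[-1,0,0,-15,0,0,0],[-1,0,0,-12,0,0,0],[-1,0,0,-8,0,0,0],[-1,0,0,0,0,0,0],[-1,0,0,0,0,0,0],[-1,2,-1.5,0,0,0,0],[-1,2,-1.5,0,0,0,0],[-1,2,-1.5,0,0,0,0],[-1,1.5,-1,0,0,0,0]]'
python3 - <<'E'
from h import *
c=cam('wrist','w3.png')
C=np.array([536.3,-7.7])
p=None
for th in np.arange(-127,-72,5.45):
    t=np.radians(th);e=np.array([np.cos(t),np.sin(t)]);g=np.array([-e[1],e[0]])
    q=C+68*e-19*g
    print(round(th,1),q.round(1),None if p is None else (q-p).round(1));p=q
E
```

```text
clock: 4.0
eef_pos: [474.9, -47.1, 51.4]
orientation: [-90.0, 0.0, 143.3]
ft_force: [1.0, 0.0, 0.6]
width: 0.0
-127.0 [480.2 -50.6] None
-121.6 [484.5 -55.7] [ 4.3 -5.1]
-116.1 [489.3 -60.4] [ 4.8 -4.7]
-110.6 [494.5 -64.6] [ 5.2 -4.2]
-105.2 [500.1 -68.3] [ 5.6 -3.7]
-99.7 [506.1 -71.5] [ 5.9 -3.2]
-94.3 [512.3 -74.1] [ 6.2 -2.6]
-88.8 [518.7 -76.1] [ 6.4 -2. ]
-83.4 [525.2 -77.4] [ 6.6 -1.4]
-77.9 [531.9 -78.2] [ 6.7 -0.7]
-72.5 [538.6 -78.3] [ 6.7 -0.1]
```

View pics/w3.png

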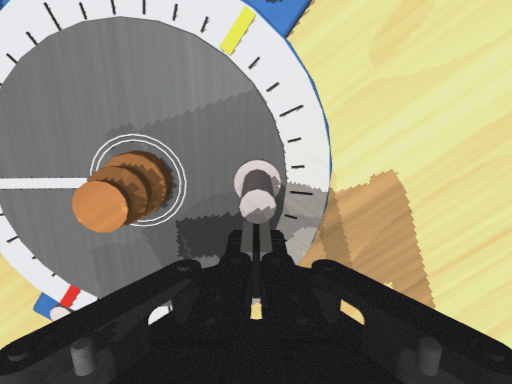

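```bash
python3 -m jog '[[-1,2.7,-1.8,0,0,0,0],[-1,2.6,-1.7,0,0,0,0],[-1,2.1,-2.6,0,0,0,0.0475],[-1,2.2,-2.5,0,0,0,0.0475],[-1,2.4,-2.4,0,0,0,0.0475],[-1,2.4,-2.3,0,0,0,0.0475],[-1,2.6,-2.1,0,0,0,0.0475],[-1,2.6,-2.1,0,0,0,0.0475],[-1,2.8,-1.9,0,0,0,0.0475],[-1,2.8,-1.8,0,0,0,0.0475]]'
python3 - <<'E'
from h import *
c=cam('wrist','w4.png')
E
```

```text
clock: 5.3
eef_pos: [498.8, -68.1, 51.0]
orientation: [-90.0, -0.1, 165.2]
ft_force: [-2.6, -0.1, 2.4]
width: -0.002
```

View pics/w4.png

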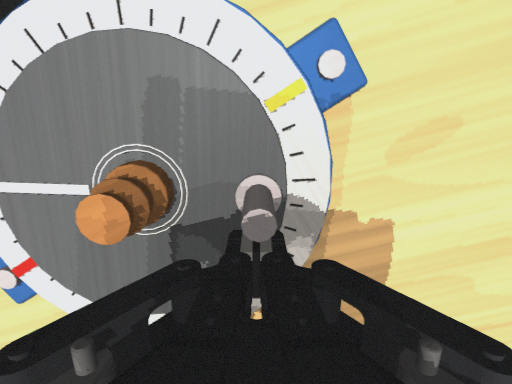

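```bash
python3 -m jog '[[-1,2.9,-1.6,0,0,0,0.0475],[-1,3,-1.6,0,0,0,0.0475],[-1,3.1,-1.4,0,0,0,0.0475],[-1,3.1,-1.2,0,0,0,0.0475],[-1,3.2,-1.0,0,0,0,0.0475],[-1,3.2,-1.0,0,0,0,0.0475],[-1,3.3,-0.8,0,0,0,0.0475],[-1,3.3,-0.6,0,0,0,0.0475],[-1,0,0,0,0,0,0],[-1,0,0,0,0,0,0]]'
python3 - <<'E'
from h import *
c=cam('wrist','w5.png')
c=cam('top');crop(c,205,135,300,230,'t5.png',6)
E
```

```text
clock: 6.6
eef_pos: [524.7, -77.4, 51.1]
orientation: [-90.0, -0.0, -173.2]
ft_force: [-1.5, -0.5, -0.4]
width: -0.002
```

View pics/w5.png

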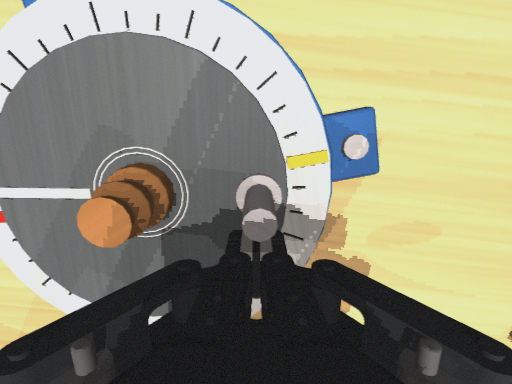

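View pics/t5.png

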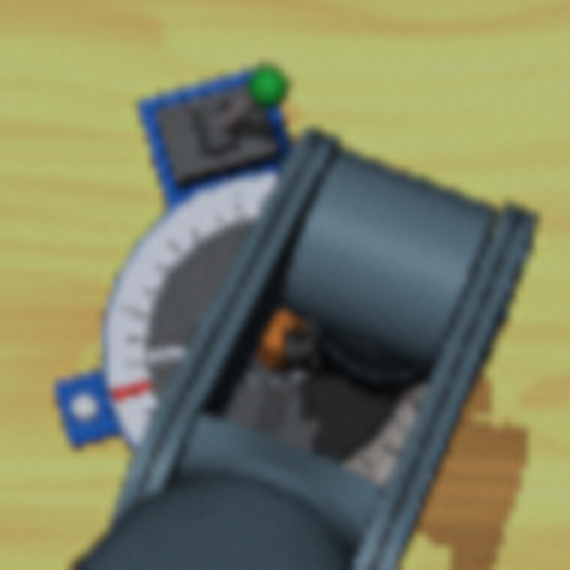

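Run:
```python
from h import *
c=cam('wrist')
C=np.array([536.3,-7.7])
for n,u,v,z in [('yel',308,160,27.5),('idx2',3,193.5,36),('idx88',88,193.5,36),('post',260,225,80)]:
    p=ray(c,u,v,z)[:2];d=p-C;print(n,p.round(1),np.hypot(*d).round(1),np.degrees(np.arctan2(d[1],d[0])).round(1))
a=ray(c,3,193.5,36);b=ray(c,88,193.5,36);d=a-b;print('line ang',np.degrees(np.arctan2(d[1],d[0])))
```

```text
yel [ 567.3 -103.2] 100.4 -72.0
idx2 [528.2  70. ] 78.1 95.9
idx88 [534.1  21.3] 29.1 94.3
post [545.2 -76.7] 69.6 -82.6
line ang 96.86750388790061
```

```bash
python3 -m jog '[[-1,2.2,-0.3,0,0,0,0.032],[-1,2.2,-0.3,0,0,0,0.032],[-1,2.2,-0.2,0,0,0,0.032],[-1,1.7,0,0,0,0,0.024],[-1,1.7,0,0,0,0,0.024],[-1,1.2,0,0,0,0,0.017],[-1,0,0,0,0,0,0],[-1,0,0,0,0,0,0],[-1,0,0,0,0,0,0],[-1,0,0,0,0,0,0]]'
python3 - <<'E'
from h import *
c=cam('wrist','w6.png')
crop(c,0,130,130,260,'w6c.png',5)
c=cam('top');crop(c,205,135,300,230,'t6.png',6)
E
```

```text
clock: 8.0
eef_pos: [536.4, -78.1, 51.4]
orientation: [-90.0, 0.0, -163.9]
ft_force: [-1.3, -0.1, -0.8]
width: -0.001
```

View pics/w6.png

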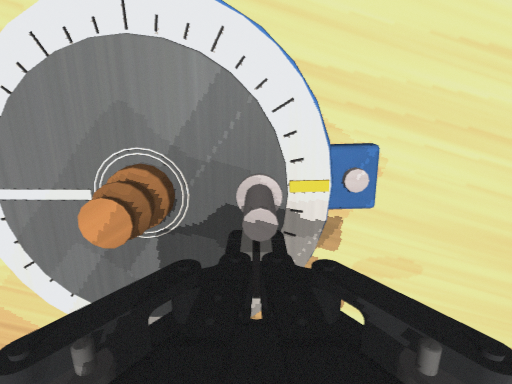

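View pics/t6.png

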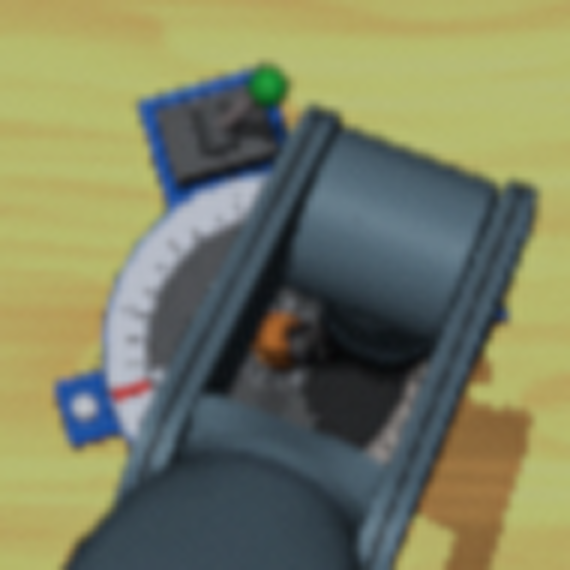

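```bash
python3 -m jog '[[-1,-6,-1.5,0,0,0,0],[-1,-8,-2.5,0,0,0,0],[-1,-8,-2.5,0,0,0,0],[-1,0,0,5,0,0,0],[-1,0,0,15,0,0,0],[-1,0,0,15,0,0,0],[-1,0,0,15,0,0,0],[-1,0,0,0,0,0,0],[-1,0,0,0,0,0,0],[-1,0,0,0,0,0,0]]'
python3 - <<'E'
from h import *
c=cam('wrist','w7.png')
crop(c,0,80,150,180,'w7a.png',5)
crop(c,200,80,350,180,'w7b.png',5)
E
```

```text
clock: 9.35
eef_pos: [513.7, -84.5, 100.7]
orientation: [-90.0, -0.1, -163.9]
ft_force: [0.1, -0.8, -0.5]
width: 0.003
```

View pics/w7.png

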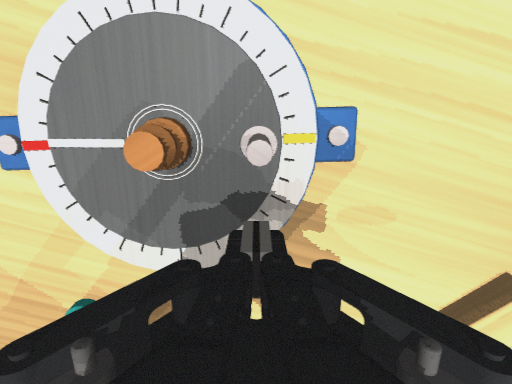

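View pics/w7a.png

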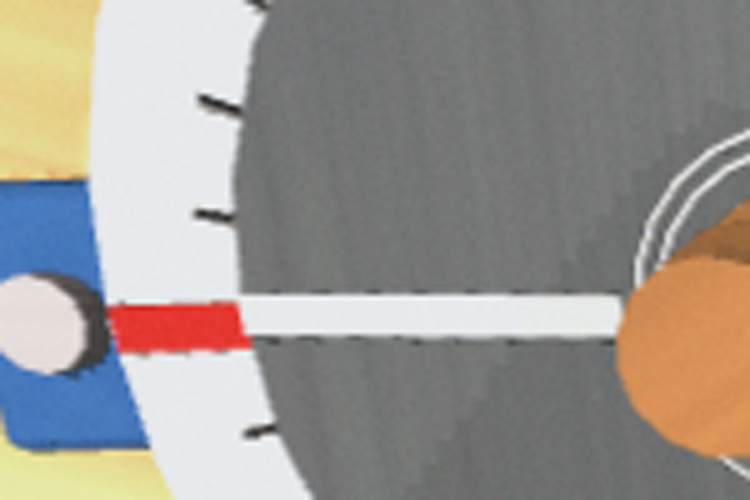

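View pics/w7b.png

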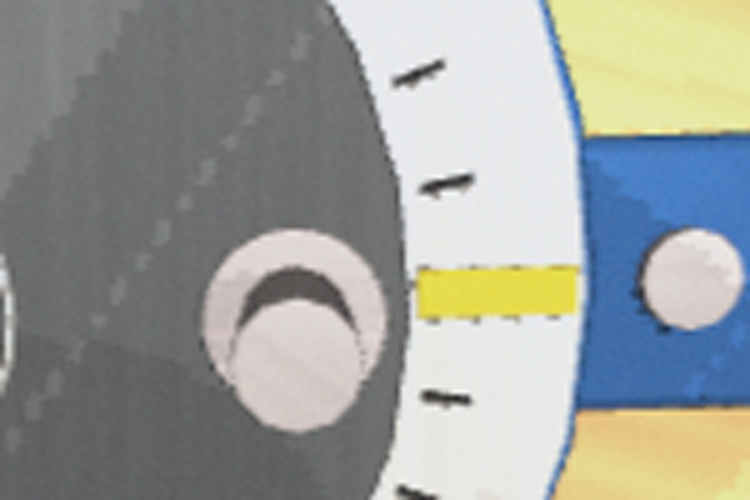

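Run:
```python
from h import *
c=cam('wrist')
f=lambda x,y,x0,z:ray(c,(x+.5)/5-.5+x0,(y+.5)/5-.5+80,z)[:2]
ro=f(115,329,0,27.5);ri=f(243,325.5,0,27.5);yi=f(418,293.5,200,27.5);yo=f(578,290,200,27.5)
io=f(245,317,0,36);ii=f(620,317,0,36)
A=lambda d:np.degrees(np.arctan2(d[1],d[0])).round(2)
R=(ro+ri)/2;Y=(yi+yo)/2;C=(R+Y)/2
print(C,'R',A(R-C),np.hypot(*(R-C)),'line r',A(ro-ri),'y',A(yi-yo),'idx end',A(io-C),'in',A(ii-C),'line',A(io-ii))
```

```text
[537.5791286  -8.2482013] R 107.67 99.34775936506286 line r 107.69 y 107.38 idx end 106.19 in 106.28 line 106.14
```

```bash
python3 -m jog '[[-1,0,0,-15,0,0,0.012],[-1,0,0,-15,0,0,0.012],[-1,0,0,-15,0,0,0],[-1,0,0,-5,0,0,0],[-1,8,2.5,0,0,0,0],[-1,7,2,0,0,0,0],[-1,4,1.2,0,0,0,0],[-1,2.5,0.7,0,0,0,0],[-1,1.3,0.4,0,0,0,0],[-1,0.8,0.2,0,0,0,0]]'; python3 -m jog '[[-1,0,0,0,0,0,0],[-1,0,0,0,0,0,0],[-1,-6,-1.5,0,0,0,0],[-1,-8,-2.5,0,0,0,0],[-1,-8,-2.5,0,0,0,0],[-1,0,0,10,0,0,0],[-1,0,0,20,0,0,0],[-1,0,0,20,0,0,0],[-1,0,0,0,0,0,0],[-1,0,0,0,0,0,0]]';python3 - <<'E'
from h import *
c=cam('wrist','w8.png')
crop(c,0,80,150,180,'w8a.png',5)
crop(c,200,80,350,180,'w8b.png',5)
E
```

```text
clock: 10.7
eef_pos: [537.4, -77.8, 51.4]
orientation: [-90.0, -0.0, -162.5]
ft_force: [-2.2, -1.3, 2.3]
width: -0.004
clock: 11.95
eef_pos: [515.6, -84.1, 101.1]
orientation: [-90.0, -0.0, -162.5]
ft_force: [-0.2, -0.4, -1.3]
width: 0.002
```

View pics/w8a.png

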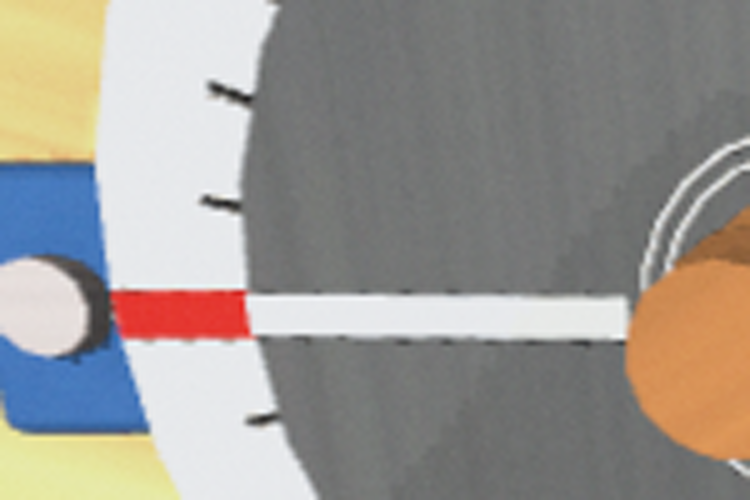

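View pics/w8b.png

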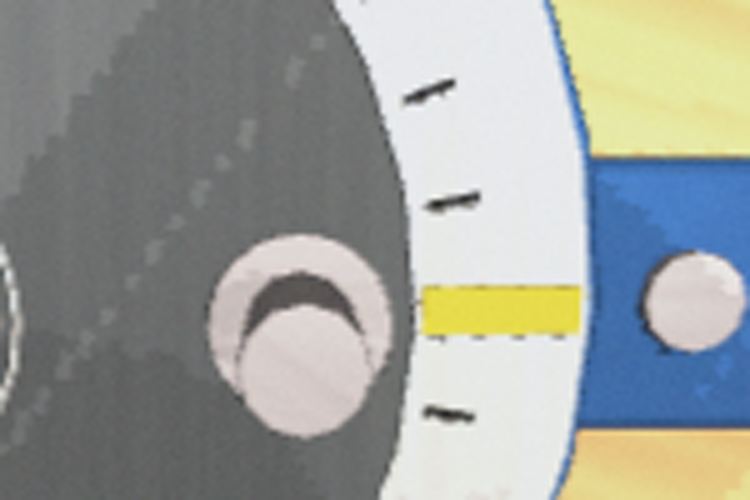

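Run:
```python
from h import *
c=cam('wrist')
f=lambda x,y,x0,z:ray(c,(x+.5)/5-.5+x0,(y+.5)/5-.5+80,z)[:2]
ro=f(118,315.5,0,27.5);ri=f(248,315,0,27.5);yi=f(425,311,200,27.5);yo=f(580,310,200,27.5)
io=f(252,316.5,0,36);ii=f(627,318,0,36)
A=lambda d:np.degrees(np.arctan2(d[1],d[0])).round(2)
R=(ro+ri)/2;Y=(yi+yo)/2;C=(R+Y)/2
print(C,'R',A(R-C),np.hypot(*(R-C)),'line r',A(ro-ri),'y',A(yi-yo),'idx end',A(io-C),'in',A(ii-C),'line',A(io-ii))
```

```text
[537.15270256  -8.20621549] R 107.72 99.22776989890511 line r 107.73 y 107.88 idx end 107.17 in 106.96 line 107.28
```

```bash
python3 -m jog '[[-1,0,0,-20,0,0,0.01],[-1,0,0,-20,0,0,0],[-1,0,0,-10,0,0,0],[-1,8,2.4,0,0,0,0],[-1,7,2,0,0,0,0],[-1,4,1.2,0,0,0,0],[-1,2,0.6,0,0,0,0],[-1,1,0.3,0,0,0,0],[-1,0.6,0.2,0,0,0,0],[-1,0,0,0,0,0,0]]'; python3 -m jog '[[-1,0,0,0,0,0,0],[-1,0,0,0,0,0,0],[-1,-6,-1.5,0,0,0,0],[-1,-8,-2.5,0,0,0,0],[-1,-8,-2.5,0,0,0,0],[-1,0,0,10,0,0,0],[-1,0,0,20,0,0,0],[-1,0,0,20,0,0,0],[-1,0,0,0,0,0,0],[-1,0,0,0,0,0,0]]';python3 - <<'E'
from h import *
c=cam('wrist','w9.png')
crop(c,0,80,150,180,'w9a.png',5)
crop(c,200,80,350,180,'w9b.png',5)
E
```

```text
clock: 13.3
eef_pos: [538.0, -77.6, 51.3]
orientation: [-90.0, -0.0, -162.0]
ft_force: [-1.9, -1.6, 1.9]
width: 0.001
clock: 14.55
eef_pos: [516.2, -83.9, 101.1]
orientation: [-90.0, -0.0, -162.0]
ft_force: [0.9, -0.2, -0.7]
width: 0.002
```

View pics/w9a.png

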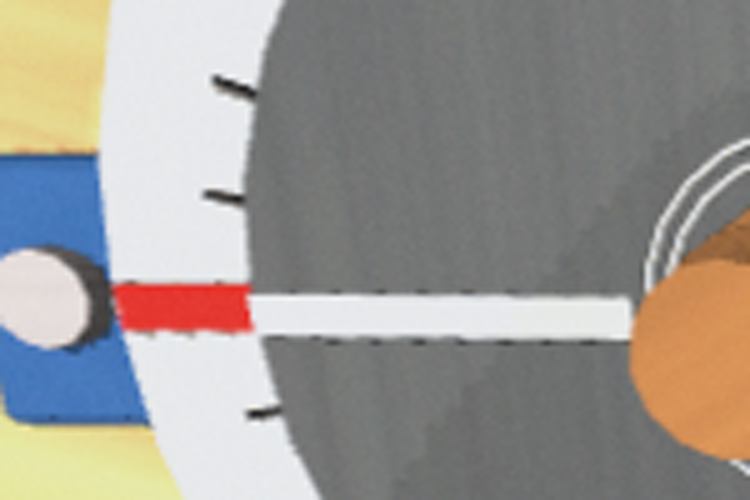

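View pics/w9b.png

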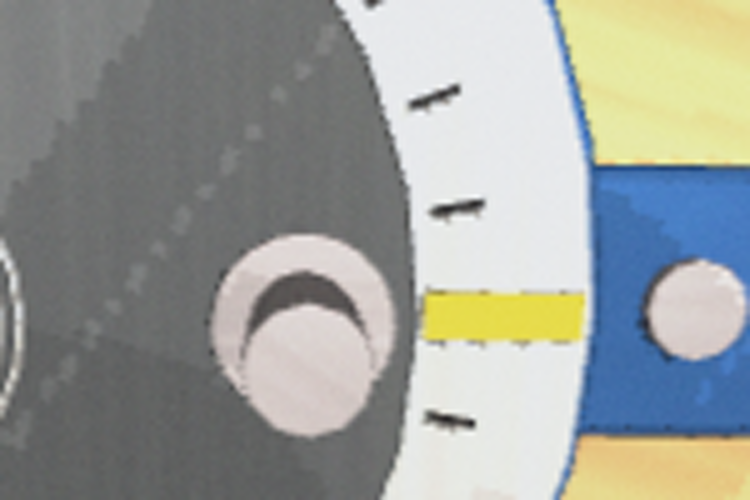

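```bash
python3 - <<'E'
from h import *
c=cam('wrist')
f=lambda x,y,x0,z:ray(c,(x+.5)/5-.5+x0,(y+.5)/5-.5+80,z)[:2]
ro=f(122,307.5,0,27.5);ri=f(250,307.5,0,27.5);yi=f(425,317,200,27.5);yo=f(583,317,200,27.5)
io=f(255,317,0,36);ii=f(630,319,0,36)
A=lambda d:np.degrees(np.arctan2(d[1],d[0])).round(2)
R=(ro+ri)/2;Y=(yi+yo)/2;C=(R+Y)/2
print(C,'R',A(R-C),np.hypot(*(R-C)),'line r',A(ro-ri),'y',A(yi-yo),'idx end',A(io-C),'in',A(ii-C),'line',A(io-ii))
s=manip.read_state();print(s['joint_pos'].round(1),s['eef_pos'])
E
python3 -m jog '[[-1,0,0,25,0,0,0],[-1,0,0,30,0,0,0],[-1,0,0,25,0,0,0.15],[-1,22,5,0,0,0,0.18],[-1,30,7,0,0,0,0.18],[-1,30,7,0,0,0,0.18],[-1,30,7,0,0,0,0.18],[-1,30,7,0,0,0,0.18],[-1,25,6,0,0,0,0.18],[-1,16,3,0,0,0,0.18]]'
```

```text
[537.23314084  -8.23210944] R 107.67 99.01810581818457 line r 108.08 y 108.08 idx end 107.86 in 108.01 line 107.78
[-21.5  19.4 101.7   0.   59.1  50.5] [515.78447335 -83.72063913 100.52506908]
clock: 15.9
eef_pos: [700.0, -41.4, 179.6]
orientation: [-90.1, 0.1, -80.8]
ft_force: [-0.2, 0.6, 0.1]
width: -0.006
```

```bash
python3 -m jog '[[-1,0,0,-10,0,0,0.147],[-1,0,0,-20,0,0,0],[-1,0,0,-20,0,0,0],[-1,0,0,-20,0,0,0],[-1,0,0,-11,0,0,0],[-1,0,0,-5,0,0,0],[-1,0,0,0,0,0,0],[-1,0,0,0,0,0,0],[-1,0,0,0,0,0,0],[-1,0,0,0,0,0,0]]'
python3 - <<'E'
from h import *
c=cam('wrist','w10.png')
c=cam('scene');crop(c,195,140,335,280,'s10.png',4)
E
```

```text
clock: 17.15
eef_pos: [699.6, -42.0, 95.8]
orientation: [-90.0, -0.0, -72.8]
ft_force: [-0.2, 0.1, -0.3]
width: -0.002
```

View pics/w10.png

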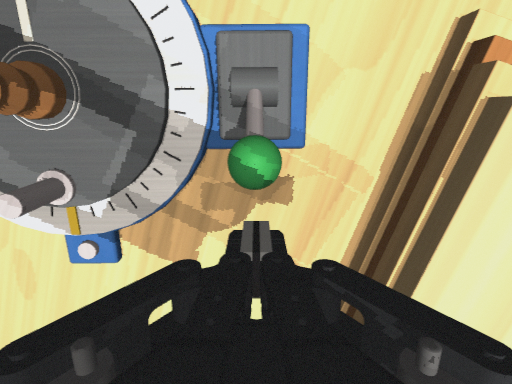

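View pics/s10.png

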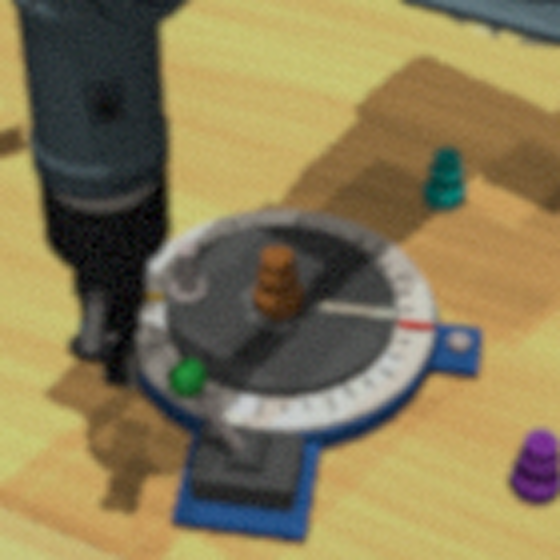

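```bash
python3 -m jog '[[-1,-1.2,3.8,-3,0,0,0],[-1,-1.8,5.7,0,0,0,0],[-1,-1.8,5.7,0,0,0,0],[-1,-2.4,7.6,0,0,0,0],[-1,-2.4,7.6,0,0,0,0],[-1,-2.4,7.6,0,0,0,0],[-1,-2.4,7.6,0,0,0,0],[-1,-2.4,7.6,0,0,0,0],[-1,-2.4,7.6,0,0,0,0],[-1,-2.4,7.6,0,0,0,0]]'
python3 - <<'E'
from h import *
c=cam('wrist','w11.png')
E
```

```text
clock: 18.5
eef_pos: [677.5, 27.1, 92.2]
orientation: [-90.0, 0.0, -72.7]
ft_force: [-0.1, -1.2, -0.1]
width: -0.001
```

View pics/w11.png

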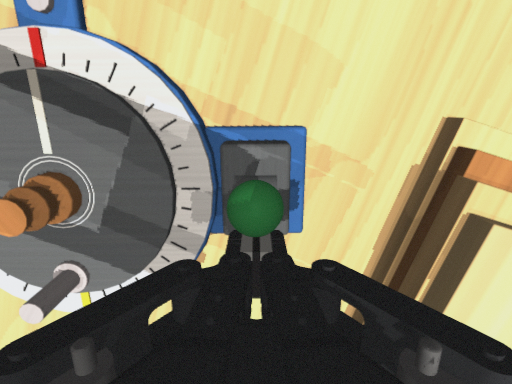

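```bash
python3 -m jog '[[-1,-1.5,4.8,0,0,0,0],[-1,-1.5,4.8,0,0,0,0],[-1,-1.2,3.8,0,0,0,0],[-1,-0.9,2.9,0,0,0,0],[-1,-0.6,1.9,0,0,0,0],[-1,-0.3,1,0,0,0,0],[-1,-0.3,1,0,0,0,0],[-1,-0.3,1,0,0,0,0],[-1,0,0,0,0,0,0],[-1,0,0,0,0,0,0]]'
python3 - <<'E'
from h import *
c=cam('wrist','w12.png')
E
```

```text
clock: 19.8
eef_pos: [671.1, 47.7, 92.3]
orientation: [-90.0, 0.0, -72.8]
ft_force: [-0.2, -0.6, -1.1]
width: 0.001
```

View pics/w12.png

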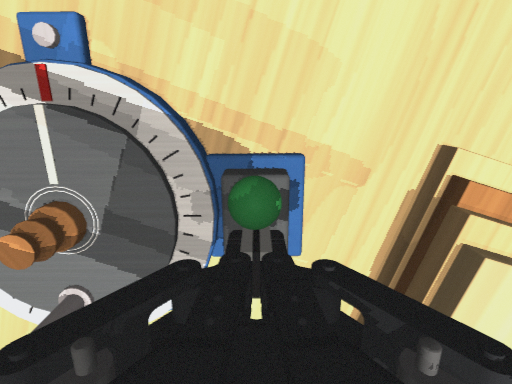

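```bash
python3 -m jog '[[-1,-0.2,0.5,0,0,0,0],[-1,-0.1,0.5,0,0,0,0],[-1,-0.2,0.5,0,0,0,0],[-1,-0.1,0.5,0,0,0,0],[-1,-0.1,0.4,0,0,0,0],[-1,-0.1,0.3,0,0,0,0],[-1,0,0,0,0,0,0],[-1,0,0,0,0,0,0],[-1,0,0,0,0,0,0],[-1,0,0,0,0,0,0]]'
```

```text
clock: 21.1
eef_pos: [670.7, 49.1, 92.3]
orientation: [-90.0, -0.1, -72.8]
ft_force: [1.4, -6.1, -1.1]
width: 0.002
```

```bash
python3 -m jog '[[-1,-0.2,0.5,0,0,0,0],[-1,-0.1,0.5,0,0,0,0],[-1,0,0,0,0,0,0],[-1,0,0,0,0,0,0],[-1,0,0,0,0,0,0],[-1,0,0,0,0,0,0],[-1,0,0,0,0,0,0],[-1,0,0,0,0,0,0],[-1,0,0,0,0,0,0],[-1,0,0,0,0,0,0]]'; python3 -m jog '[[-1,1,-3,0,0,0,0],[-1,2,-6,0,0,0,0],[-1,2.4,-7.6,0,0,0,0],[-1,4,-12,0,0,0,0],[-1,0,0,20,0,0,0],[-1,0,0,30,0,0,0],[-1,0,0,30,0,0,0],[-1,0,0,10,0,0,0],[-1,0,0,0,0,0,0],[-1,0,0,0,0,0,0]]';python3 - <<'E'
from h import *
c=cam('wrist','w13.png')
c=cam('top');crop(c,205,135,300,230,'t13.png',6)
c=cam('scene');crop(c,195,120,335,280,'s13.png',4)
E
```

```text
clock: 22.35
eef_pos: [670.7, 49.2, 92.3]
orientation: [-90.0, -0.2, -72.8]
ft_force: [1.9, -8.1, -2.2]
width: 0.0
clock: 23.6
eef_pos: [678.7, 22.7, 180.6]
orientation: [-90.1, 0.1, -72.8]
ft_force: [-0.1, 0.3, 1.1]
width: -0.001
```

View pics/w13.png

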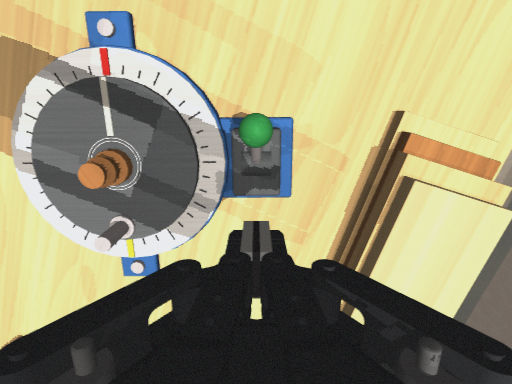

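View pics/s13.png

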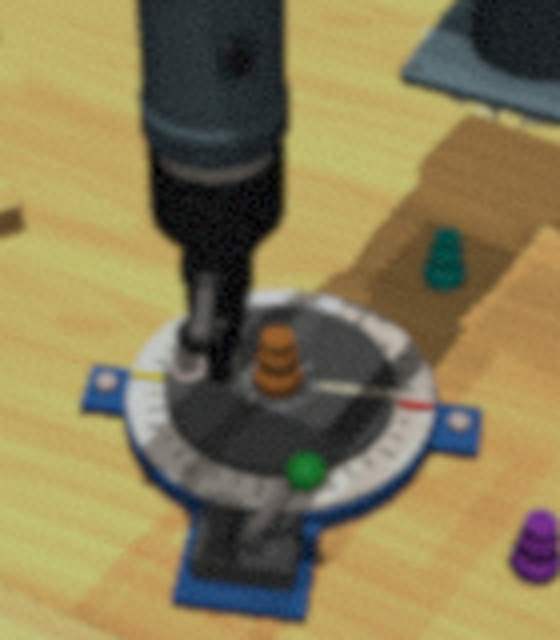

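Run:
```python
from h import *
from meas import rep
c=cam('wrist')
rep(c,dict(red=(104.5,61.5,27.5),yel=(130.5,248,27.5),idx=(103,77.5,36),idxin=(110.5,135,36),post=(106,241,80),knob=(256,130,104),wood=(91,176,81)),0,0,1,1)
crop(c,60,30,180,120,'w13c.png',6)
c=cam('top','t14.png')
```

```text
C [538.70209153  -9.36910535]
red [508.5  84.7] r 98.8 ang 107.8
yel [ 568.9 -103.5] r 98.8 ang -72.2
idx [513.8  70.5] r 83.6 ang 107.3
idxin [529.5  19.1] r 29.9 ang 107.9
post [561.9 -69.2] r 64.2 ang -68.8
knob [664.9  71.8] r 150.1 ang 32.8
wood [539.6 -10.4] r 1.4 ang -49.2
```

View pics/w13c.png

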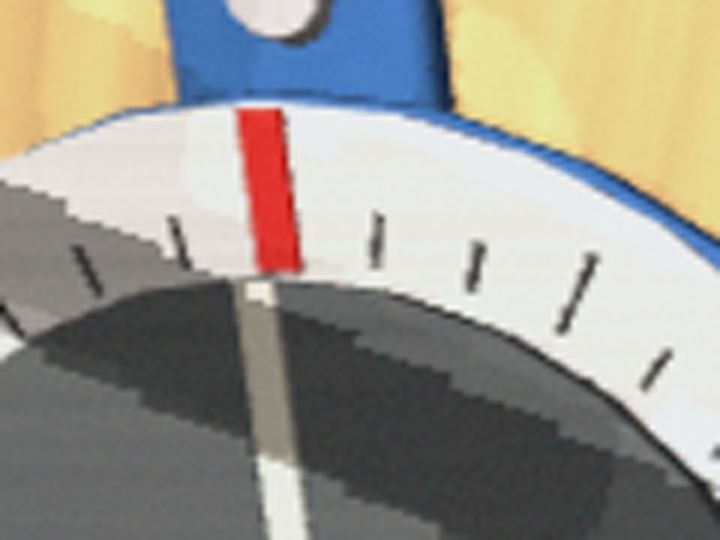

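View pics/t14.png

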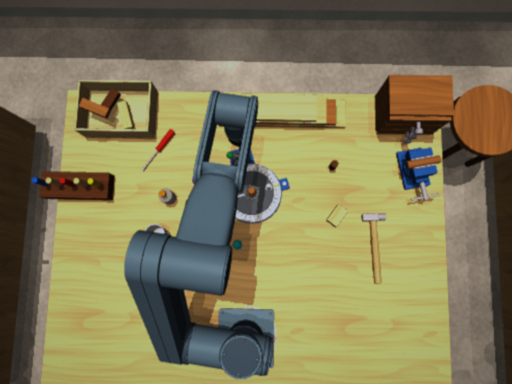

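Run:
```python
from h import *
print(ticket.hand_in())
```

```text
the job is handed in; nothing more can be done
None
```

I pushed the post round until the white index mark lined up with the red line. Then I pushed the green-knobbed lever over to its other side, backed the robot clear and handed the job in at about 24 s. I got no verdict back.

- **Dial:** the wrist camera put the index mark at 107.8–108.0° and the red line at 107.7°, so they agree to about 0.3°. A coarser reading after the lever move gave 107.3–107.9° against 107.8°. The first push stopped about 1.4° short, and two small extra pushes corrected it.
- **Lever:** it met its end stop at about 8 N, and the fingers stopped advancing there. The knob then measured (665, 72), against an expected (663, 72).
- **Wooden piece and bystanders:** the wooden piece was still standing on the dial's axis, with the measured top about 1.4 mm from it. The glue bottle, offcut, hammer, screwdriver, dowel and turquoise look-alike had not moved in the last top view. The purple look-alike was in place in the last scene view. The arm hid most of the mug in the last top view, though nothing went near it.

The one reading that disagreed was the last one of the post top. It was 64 mm from the axis and about 3.5° off, where 68 mm is expected. I put that down to the slanted view of a tall post and relied on the index mark instead.

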